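# Load the end plate and set the rack's clamp screw

## Robot

A 7-joint arm with a two-finger parallel gripper is mounted at the origin on the work surface. World frame = base frame: x ahead of the robot, y to its left, z up, the work surface at z = 0. Lengths are in m, angles in rad, forces in N, time in s.
With the tool pointing down it reaches from about 0.4 to 0.9 m from the base axis. Payload 5.6 kg.
Tool frame: the origin (TCP) lies midway between the tips of the shut fingers; the grasp point (between the pads) lies 19 mm behind it; z points along the fingers, y is the direction in which the jaws open and shut (so a half turn about z gives the same grasp; the last joint's range is limited). The gripper opens to 92 mm and grips with 3 to 60 N. Pads are 20 mm wide; open, the fingers measure 128 mm over their backs; the gripper's body (75 mm by 189 mm) begins 69 mm behind the grasp point.
Start: joints at [-1.363, 0.468, -0.012, 1.603, 0.006, 1.071, -0.056], TCP at [0.161, 0.63, 0.215] pointing down, gripper open.
Joint ranges: [-2.53, 2.53], [-0.31, 2.02], [-1.57, 1.55], [0.28, 2.44], [-1.29, 4.43], [0.15, 1.84], [-2.92, 2.92]. Speed limits (rad/s): [2.57, 2.57, 3.14, 3.14, 3.14, 3.14, 3.14].

## Interface

Orientations are given as [roll, pitch, yaw] about the fixed x, y, z axes, in that order (R = Rz(yaw) Ry(pitch) Rx(roll)).
In Python, from workcell import ctrl, imaging gives the robot as it stands. The module is installed in compiled form; this text tells all that it offers.
- The arm moves only by the shell command python3 -m handwheel 'ROWS'. ROWS is JSON, a list of rows, each a list of 7 numbers: the shift along the tool's x, y, z in cm, then the turn, a rotation vector about the tool's x, y, z in degrees, then the opening, from 0 (shut) to 1 (fully open). A call has exactly 5 rows; each row is the pose to reach, as a shift and turn from the pose measured when the call began, along the tool's axes at that moment; what a row does not reach only later rows make up. A row lasts 1/10 s, in which the tool goes at most 50 mm and 8.59 degrees, less where a joint would pass 70% of its speed; a pose out of reach is approached as far as the arm can. A call with a gripper value outside its range is refused whole. The fingers move at their own pace and stop on an object; the grip force is fixed at half the most. Time passes only in rows, so rows that repeat a pose let the fingers close, or fill a call up. It gives the time, the measured TCP pose, the force and the opening at its end, in the units of the state.
- ctrl.sense(): the state, without advancing time (a new reading comes with each control period).
- imaging.read_camera(name): name is "scene" or "top"; returns the picture (384x512x3 uint8, red, green, blue); there is no depth.
- imaging.get_calibration(name): a dict with "fx", "fy", "cx", "cy" (pixels), "k1" (the pictures are not rectified: a ray, as slopes to the right and down, at radius r is drawn at 1 + k1 r^2 times it, then the intrinsics apply), "R" (3x3) and "t" (3): a world point X has camera coordinates R X + t. Camera axes: x right, y down, z forward; pixel columns grow to the right and rows downward; lengths in m; the calibration is good to about 2 mm. A picture is of the moment at which its call begins. get_calibration takes no time and is no camera call.
- ctrl.job_done(): hands the job in, once; it reports no verdict.
Trained networks look in the newest picture that a camera, given by its name, has taken for a name from the list of things; names that differ only in an ending like _2 or _b are one class to them, and where a whole thing is asked for, a point or a joint stands for the part that bears it (a point fixed in the world has none). Each returns a list of dicts, best first, with "conf" (0 to 1); they miss things now and then, are a little off and sometimes report something else, mostly with a low value. They report only what shows in the picture. A call takes as long as a camera call. They do not tell look-alikes from the thing itself.
- imaging.look_for(camera, name): "centre" ([column, row] in pixels, amid what is visible of it).
- imaging.regions_of(camera, name): "pixels" (384x512 bool, what is visible of it) and "centre" ([column, row] in pixels, amid what is visible of it).
The state is a dict: "time_s": time; "joints": joint angles; "joint_vel": joint speeds; "effort": joint torques, N m; "tool_pos": TCP position; "eef_rot": TCP orientation; "ft_force": force on the tool from outside, world axes, zero at the start; "ft_torque": the same for the moment, N m; "width": opening from 0.0 (shut) to 1.0 (fully open).
Only numpy, scipy, OpenCV 4.12 (cv2) and the standard library are available. Lean on these libraries where they do the work, as an engineer would, in place of code of your own. Each camera call takes 0.05 s, during which the arm holds its last target. There are 200 camera calls.

## Task

The longer of the two aluminium plates leaning in the plywood cradle belongs on edge in the empty slot of the steel rack: stand it there, fully down, and let go of it. Then turn the rack's thumbscrew clockwise until it seats, back it off a quarter turn so the plates keep more play, and finish while still gripping the screw's wing at that setting, so that it can be locked by somebody else. Leave the other plates and the things lying about where they are.

Things in the scene. Friction and masses are not known exactly. Their poses are not given: they have to be found in the camera images.
- plate: The plate to load: bare aluminium, 110 mm long (its y), 90 mm high (its z), 6 mm thick (its x), about 160 g, small dark screw holes near its corners. Origin: centre of its lower long edge; z points up the plate. At the start it leans by 0.35 rad (20 degrees) in the cradle with its top towards the robot; the upper 50 mm are free on both faces.
- short_plate: The other plate in the cradle: same aluminium, 90 mm high and 6 mm thick but only 70 mm long. Same axes and origin. Stays in the cradle.
- cradle: Fixed plywood cradle, foot 90 x 268 mm (x, y); two plates stand side by side along its y at 60 mm either side of its middle, either one at either place. They stand on a ledge 24 mm above the table and lean back on a 40 mm high board on the side of its -x, with a 9 mm high lip about 20 mm in front. Origin: centre of its underside.
- rack: Fixed slotted rack, dark steel base 150 x 280 x 12 mm (x, y, z); origin: centre of its underside. Three slots along its y at x = -50, 0, +50 mm, centred at y = -49 mm; each 9 mm wide between ribs 7 mm thick, 100 mm long, 25 mm high; slot floor 12 mm, rib tops 37 mm above the table. A stop closes the slots' ends at y = -110 mm. The thumbscrew stands upright at x = 0, y = +100 mm.
- jaw: Steel clamp jaw of the rack, 130 mm wide, 36 mm high, across the slots' other ends; origin: the rack's when thumbscrew is 0. Its face is then at rack y = +14.5 mm; the screw closes it 2 mm per rad, to +6.5 mm when seated, so the plates always keep some play lengthwise.
- pad: Thin dark rubber strip (8.5 x 100 mm) on the floor of the one empty slot; which slot differs each time. Origin: middle of that slot's floor, axes as the rack's. A plate standing in the slot has its origin here; it is also right turned end for end.
- rack_plate_a: A 110 x 90 x 6 mm plate already standing in one of the slots, top 102 mm above the table; axes as the plate. Stays. Neighbouring slots are 50 mm apart, so there are 44 mm between the faces of neighbouring plates.
- rack_plate_b: Another such plate standing in the remaining slot. Stays.
- wing (a point): Flat steel wing of the thumbscrew: 46 mm long (its x), 12 mm thick (its y), 34 mm high (its z, upright, which is the screw's axis). This point: centre of its underside, 68 mm above the table; so its top is at 102 mm. It turns with the screw, stays at one height, and lies along the rack's x when thumbscrew reads 0. Grip it across its thickness from above; the screw resists with about 0.06 N m and stays where it is left.
- thumbscrew (a joint): Angle of the thumbscrew in rad, growing clockwise as seen from above. It comes up hard against its seat at 4.0; a quarter turn back from the seat is 2.43. It starts between 1.4 and 2.7.
- tape: Bystander: roll of tape, 70 mm across, 45 mm high, lying flat. Origin: centre of its underside.
- hammer: Bystander: hammer lying on the table.
- screwdriver: Bystander: screwdriver lying on the table.
- bottle: Bystander: clear plastic bottle, 60 mm across, 190 mm high, standing.
- pocket_calc: Bystander: flat desk calculator, 75 x 120 x 12 mm.
- drill: Bystander: red and black cordless drill lying on its side.
Things that resemble listed ones, but are neither listed nor needed, are in the scene too. Leave any purple look-alike of the plate alone.

How it is judged:
By the outcome, as a careful person would: the job done as asked, in the order asked, and still so for the second after the job is handed in, while the arm keeps its last pose, push and grip.
It also fails if it takes over 61 s, if anything falls off the work surface, if the arm or the gripper's body presses on something with over 40 N, if the wrist force passes 120 N, or if a joint passes its speed limit or range.

## Working session

There is one attempt and no reset: what is moved stays moved. The work goes in short steps, Python scripts to look and compute and a shell command to move; the robot and the scene stay as the last step left them, time stands still between calls to the robot, and variables do not carry over. Pictures are saved under pics/ and viewed, about 8 in all and at most 12, crops included, and the job is handed in when it is done.

```bash
mkdir -p pics; cat > h.py <<'E'
import numpy as np, cv2
from workcell import ctrl, imaging
from scipy.spatial.transform import Rotation as Ro
def save(cam,fn):
    im=imaging.read_camera(cam); cv2.imwrite('pics/'+fn,im[:,:,::-1]); return im
def ray(cam,uv):
    c=imaging.get_calibration(cam); R=np.array(c['R']);t=np.array(c['t'])
    d=np.array([(uv[0]-c['cx'])/c['fx'],(uv[1]-c['cy'])/c['fy']]); s=d.copy()
    for _ in range(20): s=d/(1+c['k1']*(s@s))
    return -R.T@t, R.T@np.array([s[0],s[1],1])
def at_z(cam,uv,z):
    o,d=ray(cam,uv); return o+d*(z-o[2])/d[2]
def proj(cam,X):
    c=imaging.get_calibration(cam); p=np.array(c['R'])@np.array(X)+np.array(c['t'])
    s=p[:2]/p[2]; s=s*(1+c['k1']*(s@s)); return np.array([c['fx']*s[0]+c['cx'],c['fy']*s[1]+c['cy']])
def toolrel(X):
    s=ctrl.sense(); return Ro.from_euler('xyz',s['eef_rot']).inv().apply(np.array(X)-s['tool_pos'])*100
E
python3 - <<'E'
from h import *
np.set_printoptions(precision=3,suppress=True)
a=save('scene','s0.png');b=save('top','t0.png')
big=np.hstack([a,b]); 
for c in('scene','top'):
    k=imaging.get_calibration(c); print(c,k['fx'],k['k1'],-np.array(k['R']).T@np.array(k['t'])); print(np.array(k['R']))
    for n in('plate','cradle','rack','jaw','pad','wing'):
        for r in imaging.regions_of(c,n)[:5]:
            z={'plate':.06,'cradle':.02,'rack':.01,'jaw':.036,'pad':.012,'wing':.1}[n]
            print(n,round(r['conf'],2),np.array(r['centre']),r['pixels'].sum(),at_z(c,r['centre'],z))
s=ctrl.sense();print(s)
E
```

```text
scene 401.4169432062618 -0.0721214815460098 [1.24  0.096 1.278]
[[-0.01   1.     0.005]
 [ 0.844  0.011 -0.537]
 [-0.537 -0.002 -0.844]]
plate 0.96 [332.5 142.6] 480 [0.231 0.386 0.06 ]
plate 0.85 [319.  206.4] 608 [0.522 0.311 0.06 ]
plate 0.69 [248.1 180.5] 315 [0.415 0.059 0.06 ]
plate 0.64 [313.9 181.5] 566 [0.416 0.3   0.06 ]
cradle 0.57 [299.6 221. ] 1299 [0.56  0.245 0.02 ]
cradle 0.39 [181.5 199.1] 364 [ 0.474 -0.186  0.02 ]
rack 0.82 [209.  207.9] 2006 [ 0.504 -0.083  0.01 ]
rack 0.44 [151.5 162.6] 486 [ 0.301 -0.326  0.01 ]
jaw 0.79 [202.2 200.3] 209 [ 0.488 -0.106  0.036]
top 356.33670318315086 -0.09229426384272899 [0.33  0.086 1.108]
[[ 0.02  -1.    -0.004]
 [-0.989 -0.019 -0.147]
 [ 0.147  0.007 -0.989]]
plate 0.98 [163.9 282.1] 1091 [0.21  0.359 0.06 ]
plate 0.89 [185.7 221.5] 1055 [0.387 0.303 0.06 ]
plate 0.56 [186.5 172.4] 200 [0.535 0.307 0.06 ]
cradle 0.6 [209.1 170.4] 2094 [0.55  0.245 0.02 ]
rack 0.66 [323.6 190. ] 3688 [ 0.497 -0.113  0.01 ]
jaw 0.61 [323.4 189.5] 310 [ 0.494 -0.108  0.036]
pad 0.44 [337.3 202.8] 20 [ 0.457 -0.155  0.012]
wing 0.58 [297.9 191.4] 107 [ 0.478 -0.023  0.1  ]
wing 0.47 [389.5 251.4] 966 [ 0.311 -0.284  0.1  ]
wing 0.17 [345.3 165.9] 225 [ 0.555 -0.161  0.1  ]
{'time_s': 0.7, 'joints': array([-1.363,  0.467, -0.012,  1.603,  0.006,  1.071, -0.056]), 'joint_vel': array([-0.   , -0.   ,  0.001,  0.002, -0.   ,  0.001, -0.   ]), 'effort': array([ -0.   , -52.026,  -0.013, -24.401,  -0.057,   0.011,   0.   ]), 'tool_pos': array([0.161, 0.63 , 0.215]), 'eef_rot': array([ 3.141, -0.   ,  2.891]), 'ft_force': array([-0.312, -0.064,  0.122]), 'ft_torque': array([ 0.027,  0.009, -0.003]), 'width': 1.0012889373559632}
```

```bash
python3 - <<'E'
import cv2,numpy as np
a=cv2.imread('pics/s0.png');b=cv2.imread('pics/t0.png')
A=cv2.resize(a[110:290,120:390],(800,533),interpolation=cv2.INTER_CUBIC);B=cv2.resize(b[130:310,150:420],(800,533),interpolation=cv2.INTER_CUBIC)
cv2.imwrite('pics/s0c.png',A);cv2.imwrite('pics/t0c.png',B)
E
```

```text
(no output)
```

View pics/s0c.png

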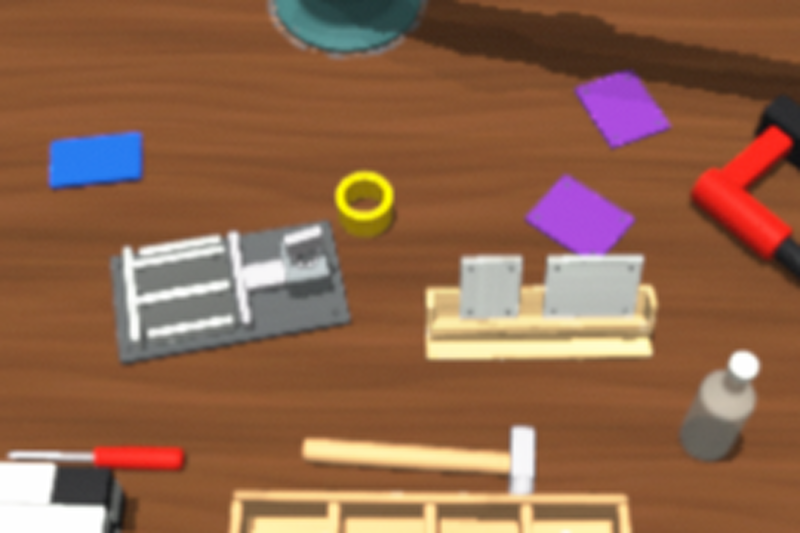

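View pics/t0c.png

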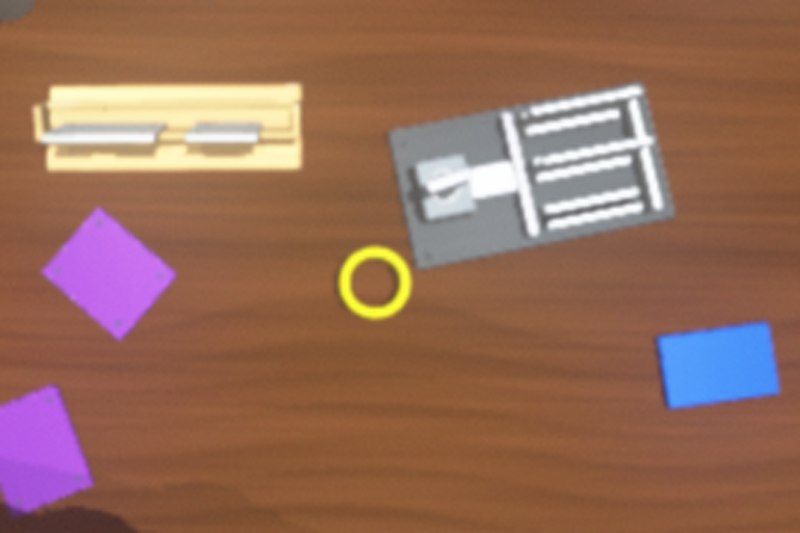

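Scene crop: long plate at (593,287), i.e. full-image (320,207); short plate at (490,287); purple look-alikes (622,107) and (580,218); rack at (230,290), screw at its right end (305,250). In the top view the long plate is at crop (105,133), rack at (530,175). The 110 mm plate is the wider grey one (120 px against 75), not purple. Next I fit the poses and overlay the models on enlarged crops.

```bash
cat >> h.py <<'E'
from scipy.optimize import least_squares
def w(p,X):
    c,s=np.cos(p[2]),np.sin(p[2]); X=np.asarray(X,float)
    return np.stack([p[0]+c*X[...,0]-s*X[...,1],p[1]+s*X[...,0]+c*X[...,1],X[...,2]],-1)
def fit(p0,obs): # obs: (cam,local,uv)
    f=lambda p:np.concatenate([proj(c,w(p,X))-uv for c,X,uv in obs])
    r=least_squares(f,p0,loss='soft_l1'); return r.x,f(r.x).reshape(-1,2)
def draw(im,cam,segs,x0,y0,k,col):
    for a,b in segs:
        pa,pb=[tuple(np.int32(((proj(cam,q)+.5)-[x0,y0])*k)) for q in(a,b)]
        cv2.line(im,pa,pb,col,1)
E
python3 - <<'E'
from h import *
np.set_printoptions(precision=4,suppress=True)
k=2.963
T=lambda u,v:np.array([u/k+150-.3,v/k+130-.3]);S=lambda u,v:np.array([u/k+120-.3,v/k+110-.3])
z=.012
C={'+-':(.075,-.14,z),'++':(.075,.14,z),'-+':(-.075,.14,z),'--':(-.075,-.14,z)}
obs=[('top',C['++'],T(390,133)),('top',C['+-'],T(642,84)),('top',C['--'],T(675,213)),('top',C['-+'],T(418,268)),
('scene',C['--'],S(112,257)),('scene',C['-+'],S(330,222)),('scene',C['++'],S(350,318)),('scene',C['+-'],S(120,356))]
rk,res=fit([.5,-.1,.2],obs);print('rack',rk);print(res)
o2=[('top',(.045,.134,.0),T(48,85)),('top',(.045,-.134,.0),T(302,84)),('top',(-.045,-.134,.0),T(302,170)),('top',(-.045,.134,0),T(48,170)),
('scene',(.045,-.134,0),S(427,357)),('scene',(.045,.134,0),S(653,355))]
cr,res=fit([.55,.245,0],o2);print('cradle',cr);print(res)
# plate top edge in cradle
print('plate top ends top cam z=.105:',at_z('top',T(40,142),.105),at_z('top',T(155,142),.105))
print('scene',at_z('scene',S(546,256),.108),at_z('scene',S(642,256),.108))
print('bottle..',)
np.save('rk.npy',rk);np.save('cr.npy',cr)
sl=lambda x:[((x,-.104,.102),(x,.006,.102)),((x,-.104,.037),(x,-.104,.102)),((x,.006,.037),(x,.006,.102))]
L=[(c,n) for c,n in[(-.05,(0,0,255)),(0,(0,255,0)),(.05,(255,0,0))]]
for cam,fn,x0,y0 in(('top','t0.png',275,150),('scene','s0.png',150,175)):
    im=cv2.imread('pics/'+fn)[y0:y0+72,x0:x0+110]; im=cv2.resize(im,None,fx=7,fy=7,interpolation=cv2.INTER_CUBIC); o=im.copy()
    for x,c in L: draw(im,cam,[(w(rk,a),w(rk,b)) for a,b in sl(x)],x0,y0,7,c)
    cv2.imwrite('pics/ov_%s.png'%cam,im);globals()[cam]=cv2.resize(np.vstack([im]),(770,504))
cv2.imwrite('pics/ov.png',cv2.resize(np.vstack([top,scene]),(458,600)))
E
```

```text
rack [ 0.501  -0.1294  0.2146]
[[-1.1962 -0.598 ]
 [-0.1451 -0.695 ]
 [ 0.0071  1.8124]
 [-0.7876  0.9182]
 [-0.9106 -0.3262]
 [-0.4586 -1.0335]
 [-0.2142  0.6078]
 [-0.5876  1.5989]]
cradle [0.5457 0.2506 0.0235]
[[ 1.078   1.0936]
 [-1.1653  0.9025]
 [-1.1585 -0.2239]
 [ 0.0543  0.1181]
 [-0.0447  1.5475]
 [-1.3183  1.3868]]
plate top ends top cam z=.105: [0.5093 0.365  0.105 ] [0.5114 0.2524 0.105 ]
scene [0.51   0.2539 0.108 ] [0.5086 0.3659 0.108 ]
bottle..
```

View pics/ov.png

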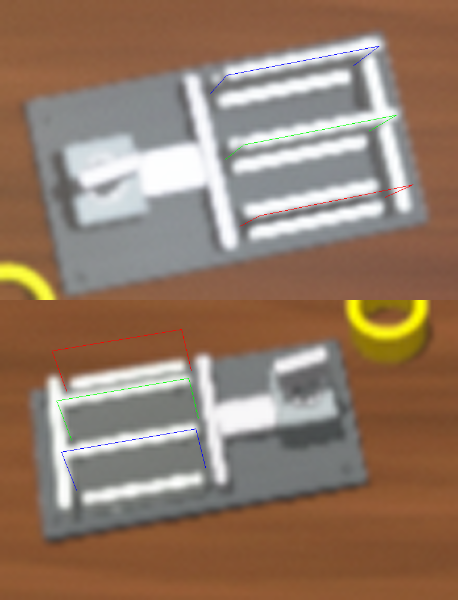

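The overlay shows the red box (rack x = -50 mm) empty, with rib pairs only. The green and blue ones (x = 0, +50) coincide with standing plates. The target slot is therefore the one at rack x = -50. I'll refine the rack pose by edge profiles.

```bash
cat > ref.py <<'E'
from h import *
from scipy.ndimage import map_coordinates
np.set_printoptions(precision=4,suppress=True)
def prof(im,cam,P0,sgn_out,L=7):
    # P0: two world points along edge; returns residual-edge pts
    pass
def refine(p,edges,ims,it=3,L=4):
    for _ in range(it):
        obs=[]
        for cam,a,b,n in edges:
            a,b,n=map(np.array,(a,b,n))
            for t in np.linspace(.08,.92,25):
                X=a+(b-a)*t; u=proj(cam,w(p,X)); e=proj(cam,w(p,X+.002*n))-u; e/=np.linalg.norm(e)
                s=np.arange(-L,L+.01,.25); q=u+s[:,None]*e
                v=map_coordinates(ims[cam],[q[:,1],q[:,0]],order=1)
                g=np.gradient(v); i=np.argmax(g)   # image rises outward (wood saturation)
                if g[i]<.02: continue
                k=slice(max(i-4,0),i+5); s0=(s[k]*np.clip(g[k],0,None)).sum()/np.clip(g[k],0,None).sum()
                obs.append((cam,X,u+s0*e,e))
        f=lambda p:np.array([(proj(c,w(p,X))-uv)@e for c,X,uv,e in obs])
        r=least_squares(f,p,loss='soft_l1',f_scale=.3); p=r.x
    return p,f(p),obs
def sat(im): 
    im=im.astype(float); return (im.max(2)-im.min(2))/(im.max(2)+1)
def rect(cam,hx,hy,z):
    e=[]
    px,mx,py,my=z
    e.append((cam,(hx,-hy,px),(hx,hy,px),(1,0,0)));e.append((cam,(-hx,-hy,mx),(-hx,hy,mx),(-1,0,0)))
    e.append((cam,(-hx,hy,py),(hx,hy,py),(0,1,0)));e.append((cam,(-hx,-hy,my),(hx,-hy,my),(0,-1,0)))
    return e
E
python3 - <<'E'
from ref import *
ims={'top':sat(cv2.imread('pics/t0.png')),'scene':sat(cv2.imread('pics/s0.png'))}
rk=np.load('rk.npy');z=.012
et=rect('top',.075,.14,(z,0,0,z));es=rect('scene',.075,.14,(0,z,0,z))
for nm,e in(('top',et),('scene',es),('both',et+es)):
    p,f,o=refine(rk,e,ims); print(nm,p,len(o),np.median(abs(f)))
    i=0
    for ed in e:
        m=[r for r,(c,X,_,ee) in zip(f,o) if c==ed[0] and abs((X-ed[1])@np.array(ed[3]))<1e-6 and abs((np.array(X)-ed[1])@np.array(ed[3]))<1e-6]
        print('  ',ed[0],ed[3],len(m),np.median(m))
np.save('rk2.npy',p)
# wing: regions
for c in('top','scene'):
    im=imaging.read_camera(c)
    for n in('wing','bottle'):
        for r in imaging.regions_of(c,n)[:3]:
            print(c,n,r['conf'],np.array(r['centre']),r['pixels'].sum(),at_z(c,r['centre'],.1),proj(c,np.r_[w(p,(0,.1,.102))]))
k=7
x0,y0=283,172
im=cv2.imread('pics/t0.png')[y0:y0+40,x0:x0+50];im=cv2.resize(im,None,fx=12,fy=12,interpolation=cv2.INTER_CUBIC)
o=w(p,(0,.1,.102))
for th,c in((1.6,(0,0,255)),(2.0,(0,255,0)),(2.4,(255,0,0))):
    a=p[2]-th; d=.023*np.array([np.cos(a),np.sin(a),0]); draw(im,'top',[(o-d,o+d)],x0,y0,12,c)
cv2.imwrite('pics/w0.png',im)
E
```

```text
Traceback (most recent call last):
  File "ref.py", line 21, in refine
    r=least_squares(f,p,loss='soft_l1',f_scale=.3); p=r.x
  File "ref.py", line 20, in <lambda>
    f=lambda p:np.array([(proj(c,w(p,X))-uv)@e for c,X,uv,e in obs])
                          ~~~~^^^^^^^^^^
  File "h.py", line 14, in proj
    c=imaging.get_calibration(cam); p=np.array(c['R'])@np.array(X)+np.array(c['t'])
ValueError: time passes only in moves, steps and waits
```

```bash
sed -i 's/imaging.get_calibration(cam)/CAL[cam]/' h.py; sed -i '3a CAL={c:imaging.get_calibration(c) for c in ("scene","top")}' h.py
cat > s1.py <<'E'
from ref import *
ims={'top':sat(cv2.imread('pics/t0.png')),'scene':sat(cv2.imread('pics/s0.png'))}
rk=np.load('rk.npy');z=.012
et=rect('top',.075,.14,(z,0,0,z));es=rect('scene',.075,.14,(0,z,0,z))
for nm,e in(('top',et),('scene',es),('both',et+es)):
    p,f,o=refine(rk,e,ims); print(nm,p,len(o),np.median(abs(f)))
    for ed in e:
        m=[r for r,(c,X,_,ee) in zip(f,o) if c==ed[0] and abs((X-np.array(ed[1]))@np.array(ed[3]))<1e-6]
        print('  ',ed[0],ed[3],len(m),np.median(m))
np.save('rk2.npy',p)
for c in('top','scene'):
    im=imaging.read_camera(c)
    for n in('wing','bottle'):
        for r in imaging.regions_of(c,n)[:2]:
            print(c,n,r['conf'],np.array(r['centre']),r['pixels'].sum(),at_z(c,r['centre'],.1),proj(c,w(p,(0,.1,.102))))
x0,y0=283,172
im=cv2.imread('pics/t0.png')[y0:y0+40,x0:x0+50];im=cv2.resize(im,None,fx=12,fy=12,interpolation=cv2.INTER_CUBIC)
o=w(p,(0,.1,.102))
for th,c in((1.6,(0,0,255)),(2.0,(0,255,0)),(2.4,(255,0,0))):
    a=p[2]-th; d=.023*np.array([np.cos(a),np.sin(a),0]); draw(im,'top',[(o-d,o+d)],x0,y0,12,c)
cv2.imwrite('pics/w0.png',im)
E
python3 s1.py 2>&1 | tail -40
```

```text
top [ 0.5023 -0.1302  0.217 ] 100 0.09556823406983986
   top (1, 0, 0) 25 -0.10741325097518181
   top (-1, 0, 0) 25 -0.10815419856819192
   top (0, 1, 0) 25 -0.0687726412894374
   top (0, -1, 0) 25 -0.06955687509706293
scene [ 0.499  -0.1287  0.2071] 100 0.2503021127097956
   scene (1, 0, 0) 25 -0.07412006894057689
   scene (-1, 0, 0) 25 -1.0692424715077706
   scene (0, 1, 0) 25 -0.18774580928261117
   scene (0, -1, 0) 25 -0.21462197636385982
both [ 0.5014 -0.1296  0.2132] 200 0.30798856977670447
   top (1, 0, 0) 25 -0.36734341350993444
   top (-1, 0, 0) 25 0.14322427372418825
   top (0, 1, 0) 25 0.181630233312423
   top (0, -1, 0) 25 -0.336891276146337
   scene (1, 0, 0) 25 0.47025232222039176
   scene (-1, 0, 0) 25 -1.3832236363434218
   scene (0, 1, 0) 25 -0.545779433717235
   scene (0, -1, 0) 25 0.14776524867540872
top wing 0.43 [299.2 193.4] 125 [ 0.4719 -0.0267  0.1   ] [301.0732 190.451 ]
top bottle 0.81 [148.9 120.7] 644 [0.6822 0.421  0.1   ] [301.0732 190.451 ]
top bottle 0.49 [186.5 173.7] 177 [0.523  0.2988 0.1   ] [301.0732 190.451 ]
scene bottle 0.89 [365.7 248.7] 602 [0.7019 0.4442 0.1   ] [221.5255 188.8338]
```

View pics/w0.png

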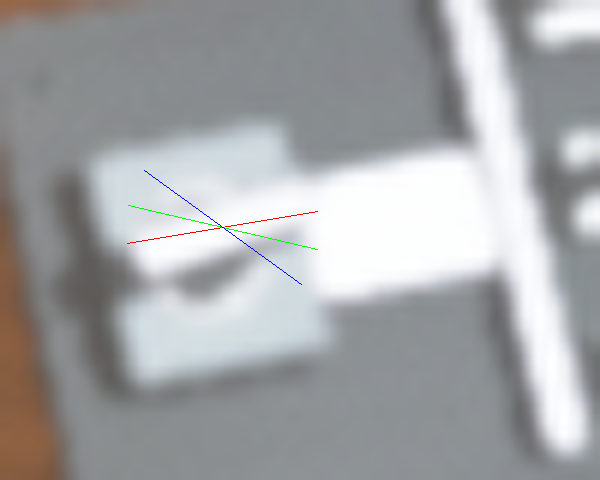

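Top fit is tight (0.1 px): rack at (0.502, -0.130), yaw 0.217. In the crop the wing runs (130,265) to (310,195), so the screw reads about 1.4. The plate's top edge is at (0.510, 0.309, 0.109), where both cameras agree. Now the approach.

```bash
cat >> h.py <<'E'
def rel(pos,yaw,tilt=0.):
    """tool down at yaw, tilted about tool x by tilt; prints shift cm, rotvec deg"""
    s=ctrl.sense(); R0=Ro.from_euler('xyz',s['eef_rot']); Rt=Ro.from_euler('xyz',[np.pi,0,yaw])*Ro.from_euler('x',tilt)
    print('t',round(s['time_s'],2),'shift',np.round(R0.inv().apply(np.array(pos)-s['tool_pos'])*100,2),'turn',np.round(np.degrees((R0.inv()*Rt).as_rotvec()),2),'z',np.round(Rt.as_matrix()[:,2],3))
E
python3 -c "
from h import *
rel((.475,.309,.22),1.59,.35);rel((.475,.309,.22),1.59,-.35)"
```

```text
t 1.0 shift [-38.35 -23.28  -0.54] turn [17.13 13.03 73.72] z [-0.343 -0.007 -0.939]
t 1.0 shift [-38.35 -23.28  -0.54] turn [-17.13 -13.04  73.72] z [ 0.343  0.007 -0.939]
```

```bash
python3 -m handwheel '[[-8,-4.8,0,-3.6,-2.8,15.5,1],[-16,-9.6,-0.2,-7,-5.4,30.5,0.6],[-22,-13.4,-0.3,-9,-7,40,0.6],[-22,-13.4,-0.3,-9,-7,40,0.6],[-22,-13.4,-0.3,-9,-7,40,0.6]]'; python3 -c "
from h import *
rel((.475,.309,.20),1.59,-.35)"
```

```text
time_s: 1.5
tool_pos: [0.3369, 0.4491, 0.2178]
eef_rot: [2.954, 0.059, 2.179]
ft_force: [0.4, 0.8, -0.0]
width: 0.676
t 1.5 shift [-19.25   2.71   3.48] turn [-8.03 -5.83 33.45] z [ 0.343  0.007 -0.939]
```

```bash
python3 -m handwheel '[[-4.8,0.7,0.9,-2,-1.4,8.2,0.6],[-9.6,1.4,1.8,-4,-2.8,16,0.6],[-14.4,2.1,2.7,-6,-4.2,25,0.6],[-19.25,2.7,3.5,-8,-5.8,33.4,0.6],[-19.25,2.7,3.5,-8,-5.8,33.4,0.6]]'; python3 - <<'E'
from h import *
rel((.5234,.309,.072),1.59,-.35)
T=save('top','t1.png');S=save('scene','s1.png')
for c in('top','scene'):
    for r in imaging.regions_of(c,'plate')[:5]: print(c,round(r['conf'],2),r['centre'],r['pixels'].sum())
a=cv2.resize(T[140:230,140:240],(500,450),interpolation=cv2.INTER_CUBIC)[:,:,::-1].copy();b=cv2.resize(S[160:250,270:370],(500,450),interpolation=cv2.INTER_CUBIC)[:,:,::-1].copy()
for X in((.510,.309,.1086),(.5234,.309,.072),ctrl.sense()['tool_pos']):
    for im,c,x0,y0 in((a,'top',140,140),(b,'scene',270,160)):
        q=(proj(c,X)+.5-[x0,y0])*5; cv2.circle(im,tuple(int(v) for v in q),3,(0,0,255),1)
cv2.imwrite('pics/c1.png',cv2.resize(np.hstack([a,b]),(800,360)))
E
```

```text
time_s: 2.0
tool_pos: [0.4779, 0.303, 0.1997]
eef_rot: [2.791, 0.001, 1.579]
ft_force: [-1.2, 0.1, -0.0]
width: 0.601
t 2.0 shift [ 0.58 -0.1  13.56] turn [ 0.02  0.29 -0.57] z [ 0.343  0.007 -0.939]
top 0.57 [187.5, 222.7] 670
top 0.53 [189.3, 175.7] 114
scene 0.8 [320.6, 210.1] 684
scene 0.74 [314.7, 183.8] 569
scene 0.23 [208.3, 208.8] 2107
```

View pics/c1.png

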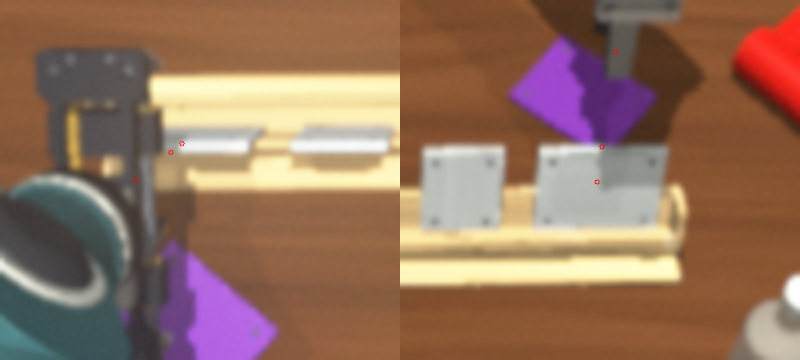

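The crop confirms the longer grey plate (scene crop 540–665 wide, against 423–505 for the short one). My grasp mark lies on its top-edge middle at (602,147). Descending along the plate and closing.

```bash
python3 -m handwheel '[[0.3,0,3.5,0,0.1,-0.3,0.6],[0.58,-0.1,7,0,0.3,-0.6,0.6],[0.58,-0.1,10,0,0.3,-0.6,0.6],[0.58,-0.1,12.5,0,0.3,-0.6,0.6],[0.58,-0.1,13.5,0,0.3,-0.6,0.6]]'; python3 -m handwheel '[[0,0,0,0,0,0,0.4],[0,0,0,0,0,0,0.2],[0,0,0,0,0,0,0],[0,0,0,0,0,0,0],[0,0,0,0,0,0,0]]';python3 -m handwheel '[[0,0,0,0,0,0,0],[0,0,0,0,0,0,0],[0,0,0,0,0,0,0],[0,0,0,0,0,0,0],[0,0,0,0,0,0,0]]'
```

```text
time_s: 2.7
tool_pos: [0.5181, 0.3181, 0.0704]
eef_rot: [2.795, -0.0, 1.608]
ft_force: [0.2, -0.5, 0.5]
width: 0.598
time_s: 3.2
tool_pos: [0.5187, 0.3189, 0.0717]
eef_rot: [2.793, -0.002, 1.609]
ft_force: [1.4, -0.9, 2.9]
width: 0.187
time_s: 3.7
tool_pos: [0.5245, 0.3196, 0.0749]
eef_rot: [2.783, -0.007, 1.606]
ft_force: [13.0, -0.4, 0.0]
width: 0.063
```

```bash
python3 -m handwheel '[[0,0,-1,0,0,0,0],[0,0,-3,0,0,0,0],[0,0,-6,0,0,0,0],[0,0,-9,0,0,0,0],[0,0,-11,0,0,0,0]]'; python3 -m handwheel '[[0,0,-1,0,0,0,0],[0,0,-1,0,0,0,0],[0,0,-1,0,0,0,0],[0,0,-1,0,0,0,0],[0,0,-1,0,0,0,0]]'; python3 - <<'E'
from h import *
rk=np.array([.5023,-.1302,.217]); p=w(rk,(-.05,-.051,.26)); print(p)
rel(p,np.pi/2+rk[2]); rel(ctrl.sense()['tool_pos'],np.pi/2+rk[2])
E
```

```text
time_s: 4.2
tool_pos: [0.485, 0.3175, 0.1794]
eef_rot: [2.784, -0.008, 1.607]
ft_force: [0.8, 0.8, -1.9]
width: 0.064
time_s: 4.7
tool_pos: [0.4814, 0.3167, 0.1876]
eef_rot: [2.785, -0.006, 1.606]
ft_force: [0.1, 0.0, -1.9]
width: 0.063
[ 0.46445296 -0.19076898  0.26      ]
t 4.7 shift [-50.61  -0.61  -8.29] turn [ 20.41   1.51 -10.38] z [ 0.  0. -1.]
t 4.7 shift [0. 0. 0.] turn [ 20.41   1.51 -10.38] z [ 0.  0. -1.]
```

```bash
python3 -m handwheel '[[-3,0,-2,3,0.2,-1.5,0],[-7.5,-0.1,-4,7,0.4,-3.5,0],[-12,-0.1,-5,12,0.6,-6,0],[-16.5,-0.2,-5,17,1,-8,0],[-21,-0.3,-5,20.4,1.5,-10.4,0]]'; python3 - <<'E'
from h import *
rk=np.array([.5023,-.1302,.217]); rel(w(rk,(-.05,-.051,.22)),np.pi/2+rk[2])
E
```

```text
time_s: 5.2
tool_pos: [0.4693, 0.104, 0.2326]
eef_rot: [-3.141, -0.001, 1.789]
ft_force: [0.2, -0.4, -1.6]
width: 0.06
t 5.2 shift [-28.67  -6.86   1.24] turn [-0.04 -0.06  0.1 ] z [ 0.  0. -1.]
```

```bash
python3 -m handwheel '[[-4.5,-1.1,0,0,0,0,0],[-9.2,-2.2,0.3,0,0,0,0],[-14,-3.4,0.6,0,0,0,0],[-19,-4.6,1,0,0,0,0],[-23,-5.6,1.2,0,0,0,0]]'; python3 -m handwheel '[[-2.5,-0.6,0,0,0,0,0],[-3.2,-0.8,0,0,0,0,0],[-3.2,-0.8,0,0,0,0,0],[-3.2,-0.8,0,0,0,0,0],[-3.2,-0.8,0,0,0,0,0]]'; python3 - <<'E'
from h import *
rk=np.array([.5023,-.1302,.217]); rel(w(rk,(-.05,-.051,.22)),np.pi/2+rk[2])
T=save('top','t2.png');S=save('scene','s2.png')
tp=np.array(ctrl.sense()['tool_pos']); z=tp[2]
a=cv2.resize(T[140:260,270:390],(600,600),interpolation=cv2.INTER_CUBIC)[:,:,::-1].copy();b=cv2.resize(S[130:250,150:270],(600,600),interpolation=cv2.INTER_CUBIC)[:,:,::-1].copy()
# predicted plate outline: centre at grip
p=np.r_[tp[:2],rk[2]]
zt=tp[2]+.039; zb=zt-.09
P=[w(p,q) for q in((0,-.055,zb),(0,.055,zb),(0,.055,zt),(0,-.055,zt))]
for im,c,x0,y0 in((a,'top',270,140),(b,'scene',150,130)):
    draw(im,c,[(P[i],P[(i+1)%4]) for i in range(4)],x0,y0,5,(0,0,255))
cv2.imwrite('pics/c2.png',cv2.resize(np.hstack([a,b]),(800,400)))
E
```

```text
time_s: 5.7
tool_pos: [0.4638, -0.1356, 0.2199]
eef_rot: [-3.14, -0.0, 1.788]
ft_force: [-0.6, 0.3, -1.3]
width: 0.065
time_s: 6.2
tool_pos: [0.4632, -0.1668, 0.2196]
eef_rot: [-3.14, -0.001, 1.791]
ft_force: [-0.5, 0.4, -1.7]
width: 0.065
t 6.2 shift [-2.36 -0.4  -0.04] turn [-0.09 -0.06  0.16] z [ 0.  0. -1.]
```

View pics/c2.png

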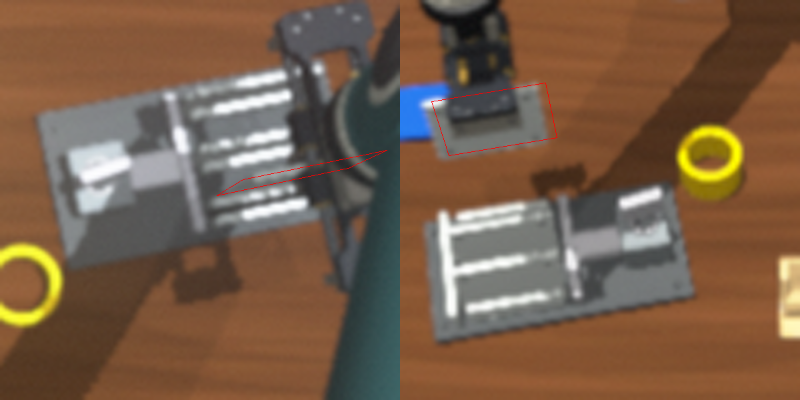

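```bash
cat > s2.py <<'E'
from ref import *
import sys
def platefit(fn,show=True):
    im={'scene':sat(cv2.imread('pics/'+fn))}
    s=ctrl.sense();tp=np.array(s['tool_pos']);yaw=s['eef_rot'][2]-np.pi/2
    zt=tp[2]+.039; zb=zt-.09
    e=[('scene',(.003,-.055,zb+.01),(.003,-.055,zt-.015),(0,-1,0)),('scene',(.003,.055,zb+.01),(.003,.055,zt-.02),(0,1,0)),('scene',(.003,-.05,zb),(.003,.05,zb),(0,0,-1))]
    p,f,o=refine(np.r_[tp[:2],yaw],e,im,it=5,L=5)
    d=p[:2]-tp[:2]; c,sn=np.cos(yaw),np.sin(yaw)
    print('plate fit',p,'offset local x,y mm',1e3*(c*d[0]+sn*d[1]),1e3*(-sn*d[0]+c*d[1]),'dyaw',p[2]-yaw,'med',np.median(abs(f)),len(o))
if __name__=='__main__': platefit(sys.argv[1])
E
python3 s2.py s2.png
```

```text
plate fit [ 0.4666 -0.1752  0.2064] offset local x,y mm 1.4971592252513046 -8.535122476143098 dyaw -0.013159111406207985 med 0.15789906896467348 75
```

```bash
python3 - <<'E'
from h import *
rk=np.array([.5023,-.1302,.217]); rel(w(rk,(-.05,-.0425,.105)),np.pi/2+rk[2])
E
```

```text
t 6.3 shift [-1.49 -0.38 11.48] turn [-0.07 -0.04  0.14] z [ 0.  0. -1.]
```

```bash
python3 -m handwheel '[[-0.8,-0.2,1.5,0,0,0,0],[-1.5,-0.38,4,0,0,0.1,0],[-1.5,-0.38,7,0,0,0.1,0],[-1.5,-0.38,10,0,0,0.1,0],[-1.5,-0.38,11.5,0,0,0.1,0]]'; python3 -m handwheel '[[0,0,0.2,0,0,0,0],[0,0,0.2,0,0,0,0],[0,0,0.2,0,0,0,0],[0,0,0.2,0,0,0,0],[0,0,0.2,0,0,0,0]]';python3 - <<'E'
from h import *
T=save('top','t3.png');S=save('scene','s3.png')
import s2; s2.platefit('s3.png')
rk=np.array([.5023,-.1302,.217]); rel(w(rk,(-.05,-.0425,.103)),np.pi/2+rk[2])
tp=np.array(ctrl.sense()['tool_pos']);print(tp)
x0,y0=150,165
b=cv2.resize(S[y0:y0+72,x0:x0+96],None,fx=8,fy=8,interpolation=cv2.INTER_CUBIC)[:,:,::-1].copy()
for x in(-.05,0,.05):
    for d in(-.0045,.0045): draw(b,'scene',[(w(rk,(x+d,-.099,.037)),w(rk,(x+d,.001,.037)))],x0,y0,8,(0,255,0))
for x in(0,.05): draw(b,'scene',[(w(rk,(x+.003,-.104,.102)),w(rk,(x+.003,.006,.102)))],x0,y0,8,(255,0,0))
p=np.r_[w(np.r_[tp[:2],rk[2]],(0,-.0085,0))[:2],rk[2]];zt=tp[2]+.039; zb=zt-.09
P=[w(p,q) for q in((.003,-.055,zb),(.003,.055,zb),(.003,.055,zt),(.003,-.055,zt))]
draw(b,'scene',[(P[i],P[(i+1)%4]) for i in range(4)],x0,y0,8,(0,0,255))
cv2.imwrite('pics/c3.png',b)
E
```

```text
time_s: 6.8
tool_pos: [0.4616, -0.1813, 0.1028]
eef_rot: [-3.138, -0.002, 1.79]
ft_force: [0.2, -0.2, -1.9]
width: 0.063
time_s: 7.3
tool_pos: [0.4623, -0.1813, 0.1017]
eef_rot: [-3.139, -0.002, 1.79]
ft_force: [-0.3, 0.4, -2.1]
width: 0.063
plate fit [-21.9773  -7.5001  -0.6867] offset local x,y mm -23493.972161418253 -2262.621394984782 dyaw -0.9059993809377193 med nan 0
t 7.4 shift [-0.13  0.04 -0.17] turn [-0.17 -0.12  0.13] z [ 0.  0. -1.]
[ 0.462  -0.1813  0.1013]
  return _methods._mean(a, axis=axis, dtype=dtype,
  ret = ret.dtype.type(ret / rcount)
```

View pics/c3.png

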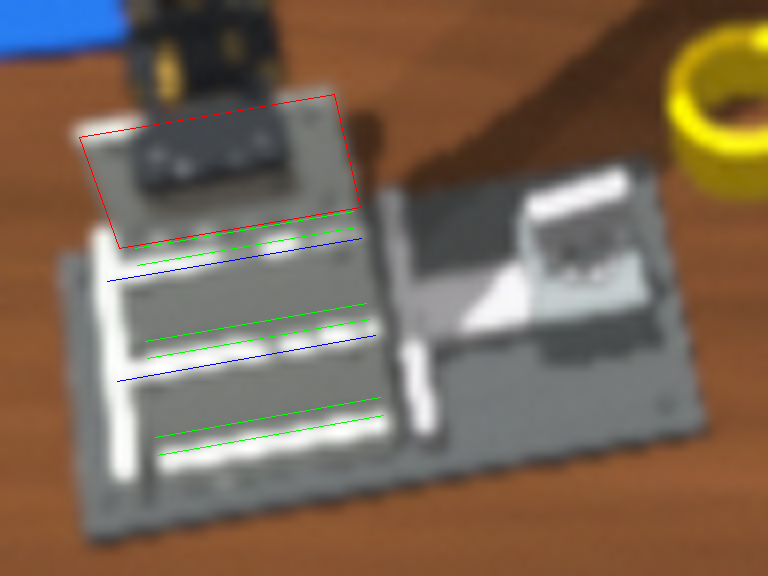

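Crop c3: the model lines match the rib edges and plate tops to within about 0.5 px. The held plate's bottom edge is over the empty slot (red 120,247 to 358,208). Lowering and watching the force.

```bash
python3 -m handwheel '[[-0.05,0.04,0.5,0,0,0.1,0],[-0.05,0.04,0.9,0,0,0.1,0],[-0.05,0.04,1.3,0,0,0.1,0],[-0.05,0.04,1.6,0,0,0.1,0],[-0.05,0.04,1.8,0,0,0.1,0]]'; python3 -m handwheel '[[0,0,0.1,0,0,0,0],[0,0,0.1,0,0,0,0],[0,0,0.1,0,0,0,0],[0,0,0.1,0,0,0,0],[0,0,0.1,0,0,0,0]]'; python3 -c "
from h import *
s=ctrl.sense();print(s['tool_pos'],s['ft_force'],s['ft_torque'])
rk=np.array([.5023,-.1302,.217]); rel(w(rk,(-.05,-.0425,.103)),np.pi/2+rk[2])"
```

```text
time_s: 7.9
tool_pos: [0.4622, -0.1817, 0.0828]
eef_rot: [-3.138, -0.002, 1.788]
ft_force: [0.2, -0.1, -2.0]
width: 0.065
time_s: 8.4
tool_pos: [0.4623, -0.1817, 0.0819]
eef_rot: [-3.138, -0.002, 1.788]
ft_force: [0.5, -0.4, -0.7]
width: 0.061
[ 0.46227122 -0.18165126  0.08192946] [ 0.47007221 -0.44659178 -0.67568268] [-0.0513141   0.09617179  0.00010437]
t 8.4 shift [-0.08  0.01 -2.11] turn [-0.19 -0.12  0.03] z [ 0.  0. -1.]
```

```bash
python3 -m handwheel '[[0,0,0.2,0,0,0,0],[0,0,0.4,0,0,0,0],[0,0,0.6,0,0,0,0],[0,0,0.8,0,0,0,0],[0,0,0.9,0,0,0,0]]'; python3 -m handwheel '[[0,0,0.1,0,0,0,0],[0,0,0.1,0,0,0,0],[0,0,0.1,0,0,0,0],[0,0,0.1,0,0,0,0],[0,0,0.1,0,0,0,0]]'; python3 -c "
from h import *
s=ctrl.sense();print(s['tool_pos'],s['ft_force'],s['ft_torque'])"
```

```text
time_s: 8.9
tool_pos: [0.4621, -0.1816, 0.0726]
eef_rot: [-3.138, -0.002, 1.788]
ft_force: [-0.3, -0.3, -0.7]
width: 0.061
time_s: 9.4
tool_pos: [0.4621, -0.1816, 0.0717]
eef_rot: [-3.138, -0.002, 1.788]
ft_force: [0.7, 0.1, -1.4]
width: 0.062
[ 0.46214017 -0.18162281  0.07170805] [ 0.69082971  0.13736215 -1.35917659] [-0.06084305  0.05422956 -0.05415735]
```

Still no resistance, so the plate is going into the slot. Continuing to the floor.

```bash
python3 -m handwheel '[[0,0,0.2,0,0,0,0],[0,0,0.4,0,0,0,0],[0,0,0.6,0,0,0,0],[0,0,0.8,0,0,0,0],[0,0,0.9,0,0,0,0]]'; python3 -m handwheel '[[0,0,0.2,0,0,0,0],[0,0,0.2,0,0,0,0],[0,0,0.2,0,0,0,0],[0,0,0.2,0,0,0,0],[0,0,0.2,0,0,0,0]]'; python3 -c "
from h import *
s=ctrl.sense();print(s['tool_pos'],s['ft_force'],s['ft_torque'])"
```

```text
time_s: 9.9
tool_pos: [0.4625, -0.1819, 0.0654]
eef_rot: [-3.139, -0.005, 1.788]
ft_force: [-10.3, 4.5, 43.7]
width: 0.059
time_s: 10.4
tool_pos: [0.4624, -0.1819, 0.0655]
eef_rot: [-3.14, -0.007, 1.788]
ft_force: [-8.3, 3.3, 27.2]
width: 0.062
[ 0.46238111 -0.18190818  0.06549883] [-8.28166529  3.33362285 27.16987623] [0.44753274 2.24809191 0.05758537]
```

Contact at z = 0.0655. The grip was 36.6 mm down the plate, so the floor should come at 0.0654: fully down. Opening slightly and retreating upwards.

```bash
python3 -m handwheel '[[0,0,-0.1,0,0,0,0.12],[0,0,-0.1,0,0,0,0.2],[0,0,-0.1,0,0,0,0.2],[0,0,-0.1,0,0,0,0.2],[0,0,-0.1,0,0,0,0.2]]'; python3 -m handwheel '[[0,0,-0.5,0,0,0,0.2],[0,0,-2,0,0,0,0.2],[0,0,-4,0,0,0,0.2],[0,0,-7,0,0,0,0.2],[0,0,-11,0,0,0,0.2]]';  python3 - <<'E'
from h import *
rk=np.array([.5023,-.1302,.217])
p=w(rk,(0,.1,.18)); print(p)
for th in(1.3,1.4,1.5): rel(p,rk[2]-th+np.pi)
E
```

```text
time_s: 10.9
tool_pos: [0.4622, -0.1819, 0.0662]
eef_rot: [-3.139, -0.007, 1.788]
ft_force: [-0.6, -0.7, -0.7]
width: 0.201
time_s: 11.4
tool_pos: [0.4617, -0.1825, 0.1773]
eef_rot: [-3.137, -0.008, 1.788]
ft_force: [1.2, 0.6, 0.8]
width: 0.196
[ 0.4807699  -0.03254523  0.18      ]
t 11.4 shift [14.23  5.09 -0.19] turn [ -0.21  -0.46 -15.52] z [ 0.  0. -1.]
t 11.4 shift [14.23  5.09 -0.19] turn [-0.23 -0.45 -9.79] z [ 0.  0. -1.]
t 11.4 shift [14.23  5.09 -0.19] turn [-0.25 -0.44 -4.06] z [ 0.  0. -1.]
```

```bash
python3 -m handwheel '[[4.5,1.6,-0.4,0,0,-3,0.3],[9,3.2,-0.4,0,0,-6,0.5],[13,4.6,-0.2,0,0,-9.8,0.5],[14.2,5.1,-0.2,-0.2,-0.4,-9.8,0.5],[14.2,5.1,-0.2,-0.2,-0.4,-9.8,0.5]]'; python3 - <<'E'
from h import *
rk=np.array([.5023,-.1302,.217])
S=save('scene','s4.png');T=save('top','t4.png')
rel(w(rk,(0,.1,.063)),rk[2]-1.4+np.pi)
x0,y0=150,165
b=cv2.resize(S[y0:y0+72,x0:x0+96],None,fx=8,fy=8,interpolation=cv2.INTER_CUBIC)[:,:,::-1].copy()
P=[w(rk,q) for q in((-.047,-.106,.037),(-.047,.004,.037),(-.047,.004,.102),(-.047,-.106,.102))]
draw(b,'scene',[(P[i],P[(i+1)%4]) for i in range(4)],x0,y0,8,(0,0,255))
for th,c in((1.4,(0,0,255)),):
    a=rk[2]-th
    pw=np.r_[w(rk,(0,.1,0))[:2],a]; P=[w(pw,q) for q in((-.023,-.006,.102),(.023,-.006,.102),(.023,.006,.102),(-.023,.006,.102))]
    draw(b,'scene',[(P[i],P[(i+1)%4]) for i in range(4)],x0,y0,8,c)
cv2.imwrite('pics/c4.png',b)
E
```

```text
time_s: 11.9
tool_pos: [0.4813, -0.0304, 0.181]
eef_rot: [3.141, -0.001, 1.964]
ft_force: [0.0, -0.7, -0.7]
width: 0.498
t 12.0 shift [ 0.11  0.02 11.79] turn [ 0.02 -0.03 -0.02] z [ 0.  0. -1.]
```

View pics/c4.png

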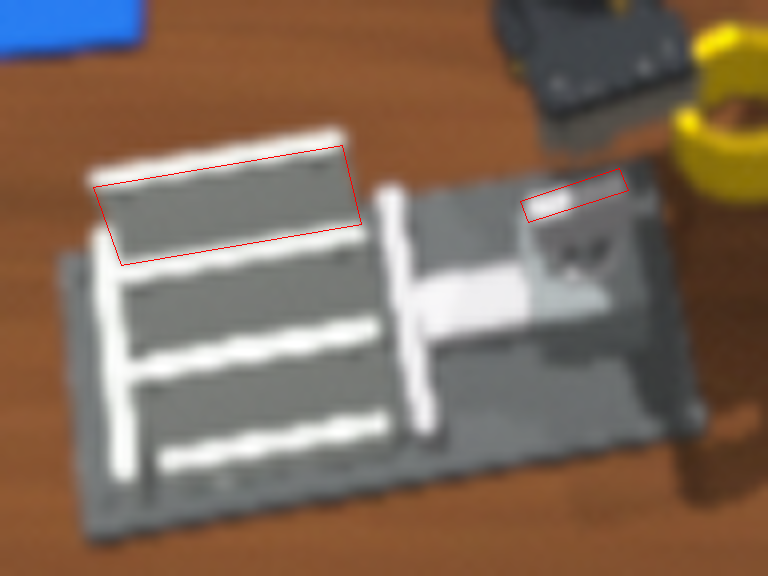

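The plate stands exactly in the predicted outline (95–360, 145–265), fully down, and the wing matches 1.4 rad (box 521–628, 168–222). Descending on the wing and gripping.

```bash
python3 -m handwheel '[[0.1,0,3,0,0,0,0.5],[0.1,0,6,0,0,0,0.5],[0.1,0,8.5,0,0,0,0.5],[0.1,0,10.2,0,0,0,0.5],[0.1,0,10.9,0,0,0,0.5]]'; python3 -m handwheel '[[0,0,0,0,0,0,0.3],[0,0,0,0,0,0,0.1],[0,0,0,0,0,0,0],[0,0,0,0,0,0,0],[0,0,0,0,0,0,0]]';python3 -m handwheel '[[0,0,0,0,0,0,0],[0,0,0,0,0,0,0],[0,0,0,0,0,0,0],[0,0,0,0,0,0,0],[0,0,0,0,0,0,0]]'; python3 -c "
from h import *
rk=np.array([.5023,-.1302,.217])
s=ctrl.sense();print(s['joints'],s['ft_torque'],'theta',rk[2]+np.pi-s['eef_rot'][2]);rel(w(rk,(0,.1,.072)),s['eef_rot'][2])"
```

```text
time_s: 12.5
tool_pos: [0.4796, -0.0348, 0.0707]
eef_rot: [-3.139, -0.0, 1.955]
ft_force: [-0.4, -1.2, 0.5]
width: 0.498
time_s: 13.0
tool_pos: [0.4816, -0.0343, 0.0716]
eef_rot: [3.14, 0.001, 1.955]
ft_force: [4.1, 1.0, -0.9]
width: 0.128
time_s: 13.5
tool_pos: [0.4816, -0.0343, 0.0716]
eef_rot: [3.14, 0.001, 1.955]
ft_force: [0.7, -0.4, -4.5]
width: 0.127
[-0.44016578  0.44027075  0.53574377  2.14063961 -0.36879348  0.64710117
  0.73585149] [-0.10025686 -0.23019664  0.02276104] theta 1.4032617852001092
t 13.5 shift [ 0.19 -0.01 -0.04] turn [0.1  0.06 0.  ] z [ 0.  0. -1.]
```

```bash
python3 -m handwheel '[[0.15,0,0,0,0,5,0],[0.15,0,0,0,0,13,0],[0.15,0,0,0,0,21,0],[0.15,0,0,0,0,29,0],[0.15,0,0,0,0,37,0]]'; python3 -c "
from h import *
rk=np.array([.5023,-.1302,.217])
s=ctrl.sense();print(s['joints'],s['ft_torque'],'theta',rk[2]+np.pi-s['eef_rot'][2]);rel(w(rk,(0,.1,.072)),s['eef_rot'][2])"
```

```text
time_s: 14.0
tool_pos: [0.4793, -0.0343, 0.0716]
eef_rot: [-3.141, 0.001, 1.303]
ft_force: [-4.8, -4.5, 2.6]
width: 0.131
[-0.57392204  0.47767168  0.70682343  2.15095363 -0.49401705  0.67773283
  0.20481216] [-0.92608217  1.01098866  0.04022712] theta 2.055435887298519
t 14.0 shift [ 0.21  0.09 -0.04] turn [-0.03  0.08 -0.  ] z [ 0. -0. -1.]
```

```bash
python3 -m handwheel '[[0.1,0.05,0,0,0,8,0],[0.1,0.05,0,0,0,16,0],[0.1,0.05,0,0,0,24,0],[0.1,0.05,0,0,0,32,0],[0.1,0.05,0,0,0,40,0]]'; python3 -c "
from h import *
rk=np.array([.5023,-.1302,.217])
s=ctrl.sense();print(s['joints'],s['ft_torque'],'theta',rk[2]+np.pi-s['eef_rot'][2]);rel(w(rk,(0,.1,.072)),s['eef_rot'][2])"
```

```text
time_s: 14.5
tool_pos: [0.4774, -0.0329, 0.0716]
eef_rot: [-3.137, 0.004, 0.599]
ft_force: [-7.0, 0.8, 6.9]
width: 0.131
[-0.70733982  0.54221473  0.88902913  2.15815032 -0.64134042  0.73566958
 -0.35800722] [0.24488347 1.6498345  0.12377894] theta 2.759133287647777
t 14.5 shift [ 0.3   0.16 -0.04] turn [-0.27  0.24 -0.  ] z [ 0. -0. -1.]
```

```bash
python3 -m handwheel '[[0,0,0,0,0,8,0],[0,0,0,0,0,16,0],[0,0,0,0,0,24,0],[0,0,0,0,0,32,0],[0,0,0,0,0,40,0]]'; python3 -c "
from h import *
rk=np.array([.5023,-.1302,.217])
s=ctrl.sense();print(s['joints'],s['ft_torque'],'theta',rk[2]+np.pi-s['eef_rot'][2]);rel(w(rk,(0,.1,.072)),s['eef_rot'][2])"
```

```text
time_s: 15.0
tool_pos: [0.4767, -0.0307, 0.0716]
eef_rot: [-3.136, 0.009, -0.103]
ft_force: [-2.4, 6.1, 1.6]
width: 0.127
[-0.82009785  0.63403848  1.05998381  2.1634292  -0.79376991  0.81913819
 -0.91851006] [1.11603451 0.24868041 0.14424105] theta 3.461607561468419
t 15.0 shift [ 0.43  0.15 -0.04] turn [-0.3  0.5 -0. ] z [-0. -0. -1.]
```

```bash
python3 -m handwheel '[[0.1,0,0,0,0,7,0],[0.2,0.05,0,-0.1,0.2,14,0],[0.3,0.1,0,-0.2,0.3,20,0],[0.3,0.1,0,-0.2,0.3,24,0],[0.3,0.1,0,-0.2,0.3,27,0]]'; python3 -c "
from h import *
rk=np.array([.5023,-.1302,.217])
s=ctrl.sense();print(s['joints'],s['ft_torque'],s['ft_force'],'theta',rk[2]+np.pi-s['eef_rot'][2]);rel(w(rk,(0,.1,.072)),s['eef_rot'][2])"
```

```text
time_s: 15.5
tool_pos: [0.4773, -0.0291, 0.0715]
eef_rot: [-3.141, 0.012, -0.575]
ft_force: [-7.4, 8.2, 11.2]
width: 0.13
[-0.87958443  0.71232841  1.16368135  2.16338947 -0.88999961  0.89190962
 -1.3048323 ] [1.45227121 1.39050708 0.06902274] [-7.4123218   8.20952274 11.1624845 ] theta 3.933717939794395
t 15.5 shift [ 0.48  0.1  -0.05] turn [-0.06  0.71 -0.  ] z [-0. -0. -1.]
```

```bash
python3 -m handwheel '[[0,0,0,0,0,2,0],[0,0,0,0,0,3,0],[0,0,0,0,0,4,0],[0,0,0,0,0,5,0],[0,0,0,0,0,5,0]]'; python3 -c "
from h import *
rk=np.array([.5023,-.1302,.217])
s=ctrl.sense();print(s['joints'],s['ft_torque'],s['ft_force'],'theta',rk[2]+np.pi-s['eef_rot'][2]);rel(w(rk,(0,.1,.072)),s['eef_rot'][2])"
```

```text
time_s: 16.0
tool_pos: [0.4773, -0.0287, 0.0716]
eef_rot: [-3.141, 0.013, -0.661]
ft_force: [-0.9, 0.8, 1.5]
width: 0.129
[-0.88838651  0.7263854   1.18046516  2.16336604 -0.90549984  0.90575057
 -1.37737902] [0.17317504 0.00168463 0.54748215] [-0.92412426  0.81770843  1.51594289] theta 4.019911364794277
t 16.0 shift [ 0.5   0.09 -0.04] turn [-0.01  0.75 -0.  ] z [-0. -0. -1.]
```

```bash
python3 -m handwheel '[[0,0,0,0,0,1,0],[0,0,0,0,0,2,0],[0,0,0,0,0,3,0],[0,0,0,0,0,3,0],[0,0,0,0,0,3,0]]'; python3 - <<'E'
from h import *
rk=np.array([.5023,-.1302,.217])
s=ctrl.sense();print(s['ft_torque'],s['ft_force'],'theta',rk[2]+np.pi-s['eef_rot'][2])
S=save('scene','s5.png')
x0,y0=150,165
b=cv2.resize(S[y0:y0+72,x0:x0+96],None,fx=8,fy=8,interpolation=cv2.INTER_CUBIC)[:,:,::-1].copy()
for d,c in((.0145-.0028,(0,255,0)),(.0065,(0,0,255))): draw(b,'scene',[(w(rk,(-.065,d,.036)),w(rk,(.065,d,.036)))],x0,y0,8,c)
th=4.; pw=np.r_[w(rk,(0,.1,0))[:2],rk[2]-th]; P=[w(pw,q) for q in((-.023,-.006,.102),(.023,-.006,.102),(.023,.006,.102),(-.023,.006,.102))]
draw(b,'scene',[(P[i],P[(i+1)%4]) for i in range(4)],x0,y0,8,(255,0,255))
cv2.imwrite('pics/c5.png',b)
E
```

```text
time_s: 16.5
tool_pos: [0.4774, -0.0288, 0.0716]
eef_rot: [3.141, 0.013, -0.713]
ft_force: [0.6, 0.1, 0.7]
width: 0.136
[ 0.03728949 -0.02661727  0.79644578] [0.60110688 0.13802383 0.70948949] theta 4.071810760364312
```

View pics/c5.png

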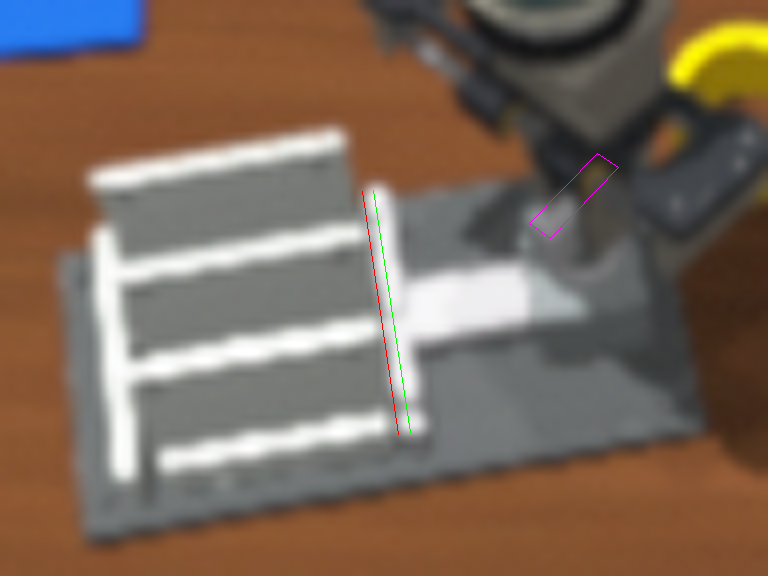

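Seat reached: the moment rose from 0.07 to 0.8 N m while the angle stalled near 4.0, and the jaw (edge now at col ~367) has closed onto the red seated line. Backing off, recentring along the wing meanwhile.

```bash
python3 -m handwheel '[[0.1,0,0,0,0,-6,0],[0.25,0,0,0,0,-14,0],[0.4,0.05,0,0,0.3,-22,0],[0.45,0.05,0,0,0.7,-30,0],[0.45,0.05,0,0,0.7,-38,0]]'; python3 -c "
from h import *
rk=np.array([.5023,-.1302,.217])
s=ctrl.sense();print(s['ft_torque'],s['ft_force'],'theta',rk[2]+np.pi-s['eef_rot'][2]);rel(w(rk,(0,.1,.072)),s['eef_rot'][2]);rel(w(rk,(0,.1,.072)),rk[2]+np.pi-2.43)"
```

```text
time_s: 17.05
tool_pos: [0.4769, -0.0308, 0.0715]
eef_rot: [-3.133, 0.006, -0.046]
ft_force: [-10.9, 3.7, 13.0]
width: 0.129
[ 0.36080274  2.55288199 -0.06535396] [-10.89838034   3.67455699  12.99616045] theta 3.4050039830184553
t 17.05 shift [ 0.4   0.16 -0.05] turn [-0.47  0.35 -0.  ] z [-0. -0. -1.]
t 17.05 shift [ 0.4   0.16 -0.05] turn [ -0.6    0.09 -55.86] z [ 0. -0. -1.]
```

```bash
python3 -m handwheel '[[0.2,0.05,0,0,0,-8,0],[0.4,0.1,0,-0.3,0.2,-16,0],[0.5,0.15,0,-0.3,0.2,-24,0],[0.5,0.15,0,-0.3,0.2,-32,0],[0.5,0.15,0,-0.3,0.2,-40,0]]'; python3 -c "
from h import *
rk=np.array([.5023,-.1302,.217])
s=ctrl.sense();print(s['ft_torque'],s['ft_force'],'theta',rk[2]+np.pi-s['eef_rot'][2]);rel(w(rk,(0,.1,.072)),s['eef_rot'][2]);rel(w(rk,(0,.1,.072)),rk[2]+np.pi-2.43)"
```

```text
time_s: 17.55
tool_pos: [0.4777, -0.033, 0.0715]
eef_rot: [-3.131, 0.002, 0.654]
ft_force: [-11.5, -0.0, 15.9]
width: 0.127
[-0.58556141  2.77981918 -0.06864816] [-11.46997862  -0.0422027   15.85917009] theta 2.7044165632938055
t 17.55 shift [ 0.28  0.15 -0.05] turn [-0.61  0.13 -0.  ] z [ 0. -0. -1.]
t 17.55 shift [ 0.28  0.15 -0.05] turn [ -0.63   0.05 -15.72] z [ 0. -0. -1.]
```

```bash
python3 -m handwheel '[[0,0,0,0,0,-6,0],[0,0,0,0,0,-12,0],[0,0,0,0,0,-15.5,0],[0,0,0,0,0,-15.5,0],[0,0,0,0,0,-15.5,0]]'; python3 - <<'E'
from h import *
rk=np.array([.5023,-.1302,.217])
s=ctrl.sense();print(s['ft_torque'],s['ft_force'],'theta',rk[2]+np.pi-s['eef_rot'][2]);rel(w(rk,(0,.1,.072)),rk[2]+np.pi-2.43)
S=save('scene','s6.png')
# jaw displacement vs theta: profile across jaw bar on exposed part, compared over pictures
from scipy.ndimage import map_coordinates
for fn in('s0','s4','s5','s6'):
    g=cv2.cvtColor(cv2.imread(f'pics/{fn}.png'),cv2.COLOR_BGR2GRAY).astype(float); L=[]
    for x in np.linspace(.022,.046,9):
        ys=np.arange(-.006,.034,.0005); q=np.array([proj('scene',w(rk,(x,y,.036))) for y in ys])
        v=map_coordinates(g,[q[:,1],q[:,0]],order=1)-150; v=np.clip(v,0,None); L.append((v*ys).sum()/v.sum())
    print(fn,np.round(np.median(L)*1e3,2))
E
```

```text
time_s: 18.05
tool_pos: [0.4781, -0.0337, 0.0716]
eef_rot: [-3.132, -0.001, 0.922]
ft_force: [1.6, -1.8, -0.1]
width: 0.127
[-0.8046149  -0.51171135  0.04351552] [ 1.60544959 -1.77550945 -0.11231221] theta 2.4370375933980206
t 18.05 shift [ 0.25  0.14 -0.04] turn [-0.54 -0.05 -0.4 ] z [ 0. -0. -1.]
s0 17.88
s4 17.89
s5 12.69
s6 15.89
```

```bash
python3 - <<'E'
import cv2
a=cv2.imread('pics/s6.png');cv2.imwrite('pics/s6c.png',cv2.resize(a[110:290,120:390],(800,533),interpolation=cv2.INTER_CUBIC))
E
```

```text
(no output)
```

View pics/s6c.png

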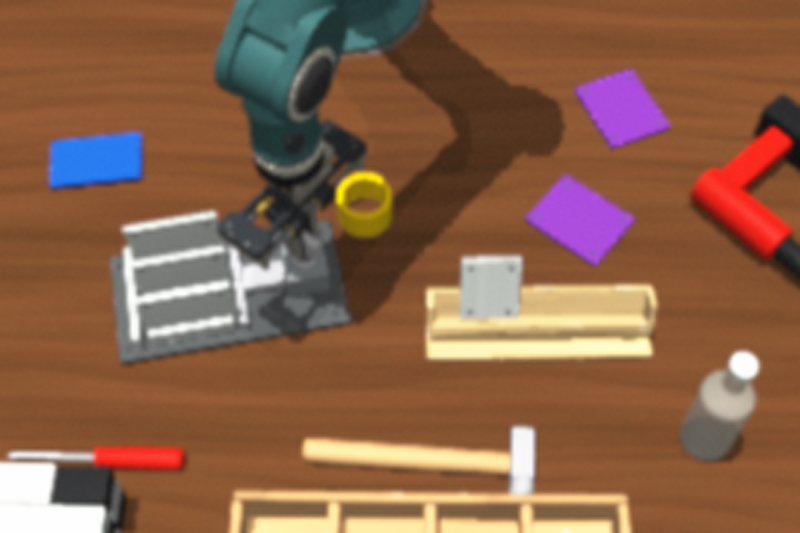

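The picture shows three plates standing in the rack, the short plate still in the cradle at (490,287), and everything else where it was. The gripper is on the wing at (300,240). Handing in.

```bash
python3 -c "
from workcell import ctrl
print(ctrl.job_done()); s=ctrl.sense(); print(s['time_s'],s['width'],s['eef_rot'])"
```

```text
the job is handed in; nothing more can be done
None
the job is handed in; nothing more can be done
```

I stood the longer plate in the empty slot (rack x = -50 mm), fully down, and let go of it. I then turned the screw clockwise to its seat, backed it off a quarter turn, and handed in at about 18 s of the 61 s, still gripping the wing.

**Plate:** floor contact came at a tool height of 65.5 mm, against 65.4 mm expected. After release the plate matched its predicted outline in the scene picture.

**Screw:**
- **Seat:** the moment rose to about 0.8 N m at the seat. The jaw had moved 5.2 mm by then, as it should from about 1.4 to 4.0 rad.
- **Final angle:** it reads 2.437 rad from the tool and about 2.40 rad from the jaw in the picture, against the wanted 2.43.
- **Grip:** the opening is about 12 mm, the wing's thickness, with under 3 N on the wrist.

**Other things:** in the last picture the other plates and the things lying about are where they were.

**Disagreements:**
- **Rack fit:** the two cameras' fits of the rack differed by about 3 mm and 0.01 rad. I used the tighter top-camera fit.
- **Seat reading:** pressing on the seat, the tool read 4.07 rad, probably from twist in the grip.
- **Off-centre grip:** I gripped the plate about 9 mm off its middle and allowed for that when placing it. The grip on the wing ended about 2.5 mm off the screw's axis along the wing.

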